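# Line up two hinge leaves for the pin

## Task

Move the small tin that stands in front of the jamb block onto the pale board and leave it standing there upright. Then take the loose wooden rail and bring its hinge knuckle into the gap between the two knuckles of the leaf on the jamb block, rail level and square to the hinge, so that the holes line up and the pin could be pushed straight through. Finish still holding it there, motionless in the gripper, clear of the bench and not pressing on the block; leave everything else where it is.

Things in the scene. Friction and masses are not known exactly. Their poses are not given: they have to be found in the camera images.
- jamb_hole (a point): Middle of the fixed hinge axis, midway between the jamb block's two steel knuckles, 87 mm above the bench. y runs along the hinge axis, z up, -x out of the block toward the free space in front, where the rail must be. The knuckles are barrels 27 mm across with 15 mm holes, from 18.5 to 44.5 mm either side along y: the gap between them is 37 mm wide, open in front, above and below.
- jamb_block: Timber block 60 deep x 150 wide x 85 mm high, screwed to the bench; origin on the bench straight below jamb_hole, same axes. Its front face is at x = +20 mm. A steel hinge leaf lies on top; the brass hinge pin, 8 mm thick, stands parked in its top at the rear left, up to 120 mm above the bench (not needed, part of the block).
- rail_center (a point): Centre of the loose light-wood rail, 120 (x) x 44 (y) x 46 mm (z), 23 mm above its underside. It lies right of the jamb block, knuckle end (+x) pointing roughly away from the robot. Can be gripped here across y. A steel leaf on its top reaches 50 mm above the underside; its one knuckle stands out past the +x end. About 0.3 kg, centre of mass within 20 mm of here, toward the knuckle.
- rail_hole (a point): Centre of the hole in the rail's knuckle: 80 mm along the rail's +x from rail_center and 25 mm higher. Axes as the rail's: y along the hole. The knuckle is a barrel 27 mm across and 30 mm long (y) with a 15 mm hole, joined by a 30 mm wide steel tongue to the rail, whose end is 20 mm from the hole's axis.
- hinge_rail: The loose rail with its leaf as a body; origin at the centre of the timber's underside, axes as rail_center.
- tin_center (a point): Centre of the small round red and cream tin, 49 mm across, 54 mm high, half-way up. It stands upright on the bench in front of the gap, about 90 mm from the hinge axis, just where the rail must come (the aligned rail's underside is 39 mm above the bench). About 0.16 kg.
- tin: The tin as a body; origin at the centre of its underside.
- board: The pale flat wooden board left of the jamb block, 130 (its x) x 145 (y) x 8 mm thick, fixed to the bench; origin at the centre of its underside, z up.
- white_spray_can: Bystander, to be left alone: white-capped spray can, 67 mm across, 232 mm tall, standing upright behind and left of the work; origin at the centre of its underside
- yellow_tape_measure: Bystander, to be left alone: yellow pocket tape measure, 36 x 76 x 58 mm, standing on the bench behind and left of the jamb block; origin at the centre of its underside
- bearing: Bystander, to be left alone: steel ball bearing ring, 62 mm across, 16 mm high, lying flat near the front edge of the bench; origin at the centre of its underside
- red_screwdriver: Bystander, to be left alone: red-handled screwdriver, 220 mm long, lying on the bench behind the rail, right of the jamb block; origin at the centre of its underside
Not all that is in view belongs to the job. Leave any green look-alike of the tin alone.

How it is judged:
By the outcome, as a careful person would: the job done as asked, in the order asked, and still so for the second after the job is handed in, while the arm keeps its last pose, push and grip.
It also fails if it takes over 59 s, if anything falls off the work surface, if the arm or the gripper's body presses on something with over 40 N, if the wrist force passes 120 N, or if a joint passes its speed limit or range.

## Robot

A 6-joint arm with a two-finger parallel gripper is mounted at the origin on a cart in front of the work surface, level with it; the furniture and walls round the work are solid. World frame = base frame: x ahead of the robot, y to its left, z up, the work surface at z = 0. Lengths are in m, angles in rad, forces in N, time in s.
With the tool pointing down it reaches from about 0.35 to 0.975 m from the base axis. Payload 4.9 kg.
Tool frame: the origin (TCP) lies at the very end of the fingers, on their centre line; the grasp point (between the pads) lies 19 mm behind it; z points along the fingers, y is the line along which they close (so a half turn about z gives the same grasp; the last joint's range is limited). The gripper opens to 85 mm and grips with 20 to 120 N. Pads are 22 mm wide; open, the fingers measure 114 mm over their backs; the gripper's body (76 mm by 85 mm) begins 54 mm behind the grasp point. The pads swing forward as they close: fully open they stand 13 mm farther back than shut.
Start: joints at [1.211, 0.053, 1.613, -0, 1.476, -0.119], TCP at [0.149, 0.607, 0.231] pointing down, gripper open.
Joint ranges: [-3.01, 3.01], [-1.01, 2.22], [0.06, 2.58], [-1.02, 4.17], [0.09, 2.62], [-3.14, 3.14]. Speed limits (rad/s): [2.57, 2.57, 3.14, 3.14, 3.14, 3.14].

## Interface

Orientations are given as a rotation vector (axis times angle).
In Python, from station import get_obs, get_image, finish_job gives the robot as it stands. The module is installed in compiled form; this text tells all that it offers.
- The arm moves only by the tool carry_out, never from a script. Its argument "rows" is a list of rows, each a list of 7 numbers: the turn, a rotation vector about the tool's x, y, z as a fraction of full scale, then the shift along the tool's x, y, z as a fraction of full scale, then the closure, from -1 (fully open) to 1 (shut). A call has 1 to 5 rows; each row is the pose to reach, as a shift and turn from the pose commanded when the call began, along the tool's axes at that moment, turning the shorter way round; what a row does not reach only later rows make up. Full scale, the value 1, is 300 mm for a shift and pi rad for a turn. A row lasts 1/10 s, in which the tool goes at most 50 mm and 8.59 degrees, less where a joint would pass 70% of its speed; a pose out of reach is approached as far as the arm can. A call with a number of a shift or a turn outside -1 to 1 is refused whole. A call with a gripper value outside its range is refused whole. The fingers move at their own pace and stop on an object; "force" is the grip in N (left out, the last holds). Time passes only in rows, so rows that repeat a pose let the fingers close. It gives the time, the measured TCP pose, the force, the opening and the grip force at its end, in the units of the state.
- get_obs(): the state, without advancing time (a new reading comes with each control period).
- get_image(name): name is "scene" or "top" or "wrist"; returns a dict with "img" (480x640x3 uint8, blue, green, red), "mtx" (3x3 intrinsics, pixels), "R" (3x3) and "t" (3): a world point X has camera coordinates R X + t. Camera axes: x right, y down, z forward; pixel columns grow to the right and rows downward; lengths in m; the calibration is good to about 2 mm. The wrist camera is an equidistant fisheye: a pixel r from the principal point sees the ray r / f radians off the axis. A picture is of the moment at which its call begins. There is no depth.
- finish_job(): hands the job in; it is judged then, once.
The state is a dict: "t": time; "q": joint angles; "dq": joint speeds; "effort": joint torques, N m; "tool_pos": TCP position; "tool_rot": TCP orientation; "contact_force": force on the tool from outside, world axes, zero at the start; "wrist_torque": the same for the moment, N m; "opening": finger opening in m; "grip_force": force on a finger pad.
Only numpy, scipy, OpenCV 4.12 (cv2) and the standard library are available. Lean on these libraries where they do the work, as an engineer would, in place of code of your own. Each camera call takes 0.05 s, during which the arm holds its last target. There are 200 camera calls.

## Working session

There is one attempt and no reset: what is moved stays moved. The work goes in short steps, Python scripts to look and compute and a tool call to move; the robot and the scene stay as the last step left them, time stands still between calls to the robot, and variables do not carry over. Pictures are saved under pics/ and viewed, at most 10 in all, crops included, and the job is handed in when it is done.

Besides the shell and the picture viewer there is one more tool, called after "Emit:" as name(argument=value, ...) on one line, values as JSON. carry_out: Moves the arm, as the interface text tells. Shift numbers are shares of 300 mm and turn numbers shares of pi rad, none past 1 either way. Its arguments: {"type":"object","properties":{"rows":{"type":"array"},"force":{"type":"number"}},"required":["rows"]}

```bash
mkdir -p pics
cat > h.py <<'E'
import numpy as np,cv2
from scipy.spatial.transform import Rotation as Ro
from station import get_obs,get_image
def snap(n,f):
    d=get_image(n); cv2.imwrite('pics/'+f+'.png',d['img']); np.savez('pics/'+f,**d); return d
def ray(d,u,v,fish=False):
    K=d['mtx'];x=(u-K[0,2])/K[0,0];y=(v-K[1,2])/K[1,1]
    if fish:
        r=np.hypot(x,y);c=np.array([x/r*np.sin(r),y/r*np.sin(r),np.cos(r)]) if r>0 else np.array([0,0,1.])
    else: c=np.array([x,y,1.])
    R=d['R'];return -R.T@d['t'],R.T@c
def at(d,u,v,z,fish=False):
    o,r=ray(d,u,v,fish);return (o+r*(z-o[2])/r[2])
def proj(d,X,fish=False):
    c=d['R']@np.array(X)+d['t'];K=d['mtx']
    if fish:
        h=np.hypot(c[0],c[1]);th=np.arctan2(h,c[2]);x,y=c[0]/h*th,c[1]/h*th
    else:x,y=c[0]/c[2],c[1]/c[2]
    return K[0,0]*x+K[0,2],K[1,1]*y+K[1,2]
def go(P,Rw):
    "row numbers from current pose to TCP P, rotation Rw"
    o=get_obs();R0=Ro.from_rotvec(o['tool_rot'])
    return np.round(np.r_[(R0.inv()*Rw).as_rotvec()/np.pi,R0.inv().apply(np.array(P)-o['tool_pos'])/.3],4)
E
python3 - <<'E'
from h import *
for n in('scene','top'):
    d=snap(n,n+'0');print(n,d['mtx'].round(1).tolist(),(-d['R'].T@d['t']).round(3))
o=get_obs();print(o['t'],o['tool_pos'],o['tool_rot'],Ro.from_rotvec(o['tool_rot']).as_matrix().round(3))
E
```

```text
scene [[484.9, 0.0, 326.3], [0.0, 484.9, 242.5], [0.0, 0.0, 1.0]] [ 0.121 -0.784  0.856]
top [[469.1, 0.0, 313.7], [0.0, 469.1, 237.3], [0.0, 0.0, 1.0]] [ 0.489 -0.007  1.077]
0.1 [0.14888189 0.6064269  0.23018099] [-3.77355882e-01 -3.11842233e+00  2.84474703e-03] [[-0.971  0.239 -0.001]
 [ 0.239  0.971 -0.002]
 [ 0.    -0.002 -1.   ]]
```

View pics/top0.png

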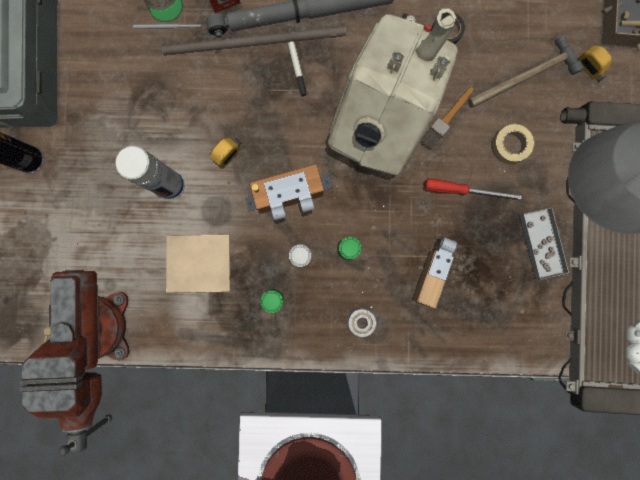

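View pics/scene0.png

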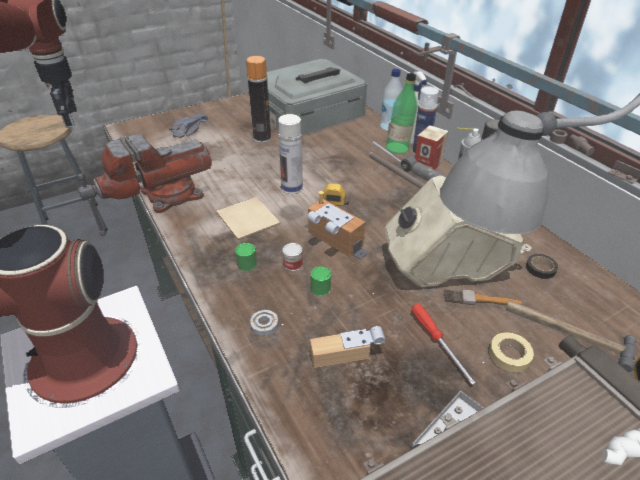

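Candidates for the tin: the cream-topped tin at top (300,256) / scene (292,256), and the green look-alikes at top (349,248) and (272,301). I choose the cream/red one in front of the gap. The jamb block is at top (288,190), the rail at (438,273) and the board at (198,263). Next is a close crop.

Run:
```python
import cv2,numpy as np
a=cv2.imread('pics/top0.png');b=cv2.imread('pics/scene0.png')
A=cv2.resize(a[160:280,240:340],None,fx=4,fy=4,interpolation=2)   # 400x480
B=cv2.resize(a[230:320,410:470],None,fx=5.333,fy=5.333,interpolation=2)[:480]
cv2.imwrite('pics/c1.png',np.hstack([A,B]))
```

```text
(no output)
```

View pics/c1.png

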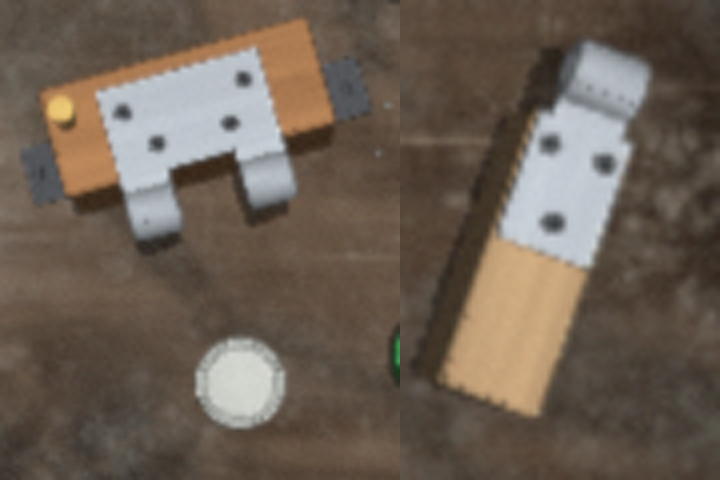

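Run:
```python
from h import *
d=dict(np.load('pics/top0.npz'))
A=lambda x,y,z:at(d,240+x/4,160+y/4,z)[:2]
B=lambda x,y,z:at(d,410+(x-400)/5.333,230+y/5.333,z)[:2]
print('tin',A(240,383,.054))
fl,fr,br,bl=[A(*p,.085) for p in((62,197),(335,122),(307,20),(40,92))]
print('block',fl,fr,br,bl,np.linalg.norm(fl-fr),np.linalg.norm(fl-bl))
yd=(fl-fr)+(bl-br);yd/=np.linalg.norm(yd);xd=np.array([yd[1],-yd[0]])
print('yaw',np.degrees(np.arctan2(xd[1],xd[0])),'hole from corners',(fl+fr+br+bl)/4-.05*xd)
kl,kr=A(152,212,.089),A(268,180,.089);print('kn',kl,kr,np.linalg.norm(kl-kr),(kl+kr)/2)
n1,n2=B(437,383,.046),B(540,416,.046);k=B(606,78,.05)
print('rail',n1,n2,np.linalg.norm(n1-n2),'k',k);m=(n1+n2)/2;v=k-m;print(np.linalg.norm(v),'exp .140 yaw',np.degrees(np.arctan2(v[1],v[0])),'center',m+v/np.linalg.norm(v)*.06)
print('edge yaw',np.degrees(np.arctan2(*(n1-n2)[::-1]))-90)
u=[(166,236),(229,235),(230,291),(167,291)];q=[at(d,*p,.008)[:2] for p in u];print('board',q,np.mean(q,0))
for n,p,z in(('can',(136,160),.232),('bear',(362,323),.016),('green1',(349,248),.054),('green2',(272,301),.054),('tape',(225,152),.05)):print(n,at(d,*p,z)[:2])
for n in('block',):print(at(d,255,188,.12)[:2])
```

```text
tin [0.51044938 0.0311186 ]
block [0.60659471 0.12705602] [ 0.64987093 -0.01729907] [ 0.70450601 -0.00118061] [0.66269056 0.14049313] 0.1507024287387457 0.057682755992786126
yaw 16.56739093292605 hole from corners [0.6079913  0.04801022]
kn [0.5991608  0.07859061] [0.6175118  0.01757363] 0.06371680312098911 [0.6083363  0.04808212]
rail [ 0.41592285 -0.22592079] [ 0.40349595 -0.26801833] 0.043893398814679935 k [ 0.54203442 -0.29310844]
0.14013817457148933 exp .140 yaw -19.22256273572096 center [ 0.46636421 -0.26672387]
edge yaw -16.44622930449951
board [array([0.54976347, 0.34061655]), array([0.55520676, 0.19633018]), array([0.42791255, 0.18981879]), array([0.42465502, 0.33314939])] [0.48938445 0.26497873]
can [0.67504619 0.32853168]
bear [ 0.36384049 -0.10993008]
green1 [ 0.52970147 -0.07531689]
green2 [0.41107028 0.08946964]
tape [0.7370735  0.20338608]
[0.64641205 0.12467321]
```

```bash
cat >> h.py <<'E'
def plan(W):
    "W: list of (P, yaw deg of tool x); prints rows relative to the previous waypoint"
    o=get_obs();R0=Ro.from_rotvec(o['tool_rot']);p=o['tool_pos']
    for P,psi in W:
        R=Ro.from_euler('z',psi-180,degrees=True)*Ro.from_euler('y',180,degrees=True)
        r=np.r_[(R0.inv()*R).as_rotvec()/np.pi,R0.inv().apply(np.array(P)-p)/.3]
        print(P,psi,r.round(4).tolist(),'n>=',int(np.ceil(max(np.linalg.norm(r[3:])*6,np.linalg.norm(r[:3])*180/8.59))));R0=R;p=np.array(P)
E
python3 - <<'E'
from h import *
plan([((.149,.607,.38),166.2),((.26,.42,.38),170),((.37,.24,.38),180),((.46,.08,.3),180),((.51,.031,.15),180),((.51,.031,.012),180)])
E
```

```text
(0.149, 0.607, 0.38) 166.2 [-0.0006, -0.0001, 0.0, 0.0002, 0.001, -0.4994] n>= 3
(0.26, 0.42, 0.38) 170 [-0.0, -0.0, -0.0211, -0.508, -0.5171, 0.0] n>= 5
(0.37, 0.24, 0.38) 180 [-0.0, 0.0, -0.0556, -0.4653, -0.5272, 0.0] n>= 5
(0.46, 0.08, 0.3) 180 [0.0, 0.0, 0.0, -0.3, -0.5333, 0.2667] n>= 5
(0.51, 0.031, 0.15) 180 [0.0, 0.0, 0.0, -0.1667, -0.1633, 0.5] n>= 4
(0.51, 0.031, 0.012) 180 [0.0, 0.0, 0.0, 0.0, 0.0, 0.46] n>= 3
```

Emit:
carry_out(rows=[[0, 0, 0, 0, 0, -0.5, -1], [0, 0, 0, 0, 0, -0.5, -1], [0, 0, 0, 0, 0, -0.5, -1], [0, 0, 0, 0, 0, -0.5, -1]], force=40)

```text
t: 0.5
tool_pos: [0.1498, 0.609, 0.3915]
tool_rot: [0.377, 3.115, 0.023]
contact_force: [-0.3, -0.3, 1.6]
opening: 0.085
grip_force: 0.0
```

Emit:
carry_out(rows=[[0, 0, -0.021, -0.508, -0.517, 0, -1], [0, 0, -0.021, -0.508, -0.517, 0, -1], [0, 0, -0.021, -0.508, -0.517, 0, -1], [0, 0, -0.021, -0.508, -0.517, 0, -1], [0, 0, -0.021, -0.508, -0.517, 0, -1]])

```text
t: 1.0
tool_pos: [0.2614, 0.4171, 0.3809]
tool_rot: [0.279, 3.128, -0.001]
contact_force: [-0.6, 0.4, -0.7]
opening: 0.0854
grip_force: 0.0
```

Emit:
carry_out(rows=[[0, 0, -0.056, -0.465, -0.527, 0, -1], [0, 0, -0.056, -0.465, -0.527, 0, -1], [0, 0, -0.056, -0.465, -0.527, 0, -1], [0, 0, -0.056, -0.465, -0.527, 0, -1], [0, 0, -0.056, -0.465, -0.527, 0, -1]])

```text
t: 1.5
tool_pos: [0.3713, 0.2368, 0.3806]
tool_rot: [0.006, 3.142, -0.002]
contact_force: [-0.2, 0.8, 0.1]
opening: 0.0855
grip_force: 0.0
```

Emit:
carry_out(rows=[[0, 0, 0, -0.3, -0.533, 0.267, -1], [0, 0, 0, -0.3, -0.533, 0.267, -1], [0, 0, 0, -0.3, -0.533, 0.267, -1], [0, 0, 0, -0.3, -0.533, 0.267, -1], [0, 0, 0, -0.3, -0.533, 0.267, -1]])

```text
t: 2.0
tool_pos: [0.4599, 0.0761, 0.2965]
tool_rot: [-0.009, -3.135, 0.002]
contact_force: [-0.3, 0.4, -0.7]
opening: 0.0856
grip_force: 0.0
```

Run:
```python
from h import *
o=get_obs();print(o['t'],o['tool_pos'],o['opening'])
plan([((.51,.031,.15),180),((.51,.031,.012),180)])
```

```text
2.0 [0.45992344 0.07614126 0.29646666] 0.08558305358582138
(0.51, 0.031, 0.15) 180 [-0.0005, -0.0022, -0.0018, -0.1712, -0.1488, 0.4873] n>= 4
(0.51, 0.031, 0.012) 180 [0.0, 0.0, 0.0, 0.0, 0.0, 0.46] n>= 3
```

Emit:
carry_out(rows=[[0, 0, 0, -0.167, -0.163, 0.5, -1], [0, 0, 0, -0.167, -0.163, 0.5, -1], [0, 0, 0, -0.167, -0.163, 0.5, -1], [0, 0, 0, -0.167, -0.163, 0.5, -1], [0, 0, 0, -0.167, -0.163, 0.5, -1]])

```text
t: 2.5
tool_pos: [0.5086, 0.0317, 0.1487]
tool_rot: [0.001, -3.136, -0.001]
contact_force: [0.1, -0.9, 1.4]
opening: 0.0856
grip_force: 0.0
```

Run:
```python
from h import *
o=get_obs();print(o['t'],o['tool_pos'])
d=snap('wrist','w1');print(d['mtx'].round(1).tolist(),(-d['R'].T@d['t']).round(3))
print('tin px',proj(d,(.5104,.0311,.054),1),'hole',proj(d,(.608,.048,.087),1))
plan([((.51,.031,.012),180)])
```

```text
2.5 [0.50864487 0.03166581 0.14865339]
[[371.6, 0.0, 317.9], [0.0, 371.6, 234.6], [0.0, 0.0, 1.0]] [0.437 0.032 0.292]
tin px (np.float64(316.73023210338613), np.float64(241.38176404787288)) hole (np.float64(340.86695358006546), np.float64(388.35643877604855))
(0.51, 0.031, 0.012) 180 [0.0002, -0.0004, 0.0004, -0.0005, -0.0034, 0.4646] n>= 3
```

View pics/w1.png

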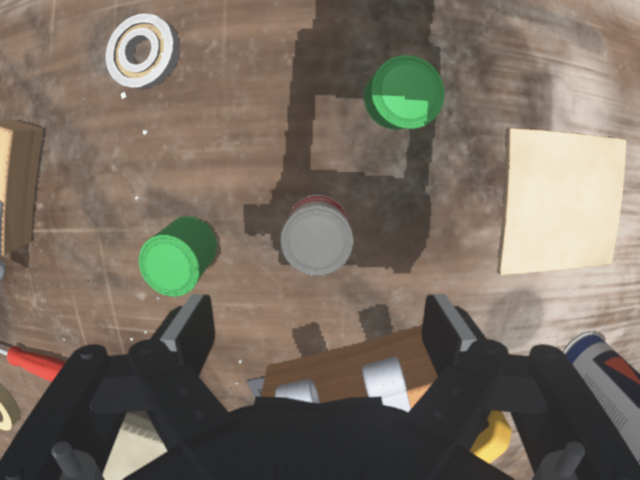

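The wrist view shows the cream tin top at (317,240), where I predicted it, with the fingers either side of it. I descend, grip and lift.

Emit:
carry_out(rows=[[0, 0, 0, 0, 0, 0.16, -1], [0, 0, 0, 0, 0, 0.32, -1], [0, 0, 0, 0, 0, 0.42, -1], [0, 0, 0, 0, 0, 0.46, -1], [0, 0, 0, 0, 0, 0.46, -1]])

```text
t: 3.05
tool_pos: [0.5107, 0.032, 0.0141]
tool_rot: [-0.003, 3.141, 0.0]
contact_force: [0.1, 0.4, 1.0]
opening: 0.0853
grip_force: 0.0
```

Emit:
carry_out(rows=[[0, 0, 0, 0, 0, 0, 1], [0, 0, 0, 0, 0, 0, 1], [0, 0, 0, 0, 0, 0, 1], [0, 0, 0, 0, 0, 0, 1], [0, 0, 0, 0, 0, 0, 1]], force=40)

```text
t: 3.55
tool_pos: [0.5124, 0.0312, 0.016]
tool_rot: [-0.001, 3.137, -0.0]
contact_force: [0.1, 0.5, 5.1]
opening: 0.0477
grip_force: 40.4
```

Emit:
carry_out(rows=[[0, 0, 0, 0, 0, 0, 1], [0, 0, 0, 0, 0, 0, 1], [0, 0, 0, 0, 0, 0, 1], [0, 0, 0, 0, 0, 0, 1], [0, 0, 0, 0, 0, 0, 1]])

```text
t: 4.05
tool_pos: [0.5124, 0.0313, 0.016]
tool_rot: [-0.001, 3.137, -0.0]
contact_force: [-0.3, 0.1, 5.9]
opening: 0.0478
grip_force: 40.4
```

Emit:
carry_out(rows=[[0, 0, 0, 0, 0, -0.1, 1], [0, 0, 0, 0, 0, -0.2, 1], [0, 0, 0, 0, 0, -0.3, 1], [0, 0, 0, 0, 0, -0.4, 1], [0, 0, 0, 0, 0, -0.4, 1]])

```text
t: 4.55
tool_pos: [0.5138, 0.0311, 0.1393]
tool_rot: [-0.002, 3.131, -0.001]
contact_force: [0.5, 0.4, -1.3]
opening: 0.0477
grip_force: 42.4
```

Emit:
carry_out(rows=[[0, 0, 0, 0.01, 0.13, 0, 1], [0, 0, 0, 0.03, 0.28, 0, 1], [0, 0, 0, 0.04, 0.43, 0, 1], [0, 0, 0, 0.06, 0.57, 0, 1], [0, 0, 0, 0.067, 0.7, 0, 1]])

```text
t: 5.05
tool_pos: [0.4884, 0.2429, 0.1317]
tool_rot: [0.002, -3.14, 0.001]
contact_force: [0.7, -0.8, -2.8]
opening: 0.0477
grip_force: 42.5
```

Emit:
carry_out(rows=[[0, 0, 0, 0, 0.07, 0, 1], [0, 0, 0, 0, 0.07, 0.06, 1], [0, 0, 0, 0, 0.07, 0.16, 1], [0, 0, 0, 0, 0.07, 0.25, 1], [0, 0, 0, 0, 0.07, 0.3, 1]])

```text
t: 5.55
tool_pos: [0.4873, 0.2615, 0.0392]
tool_rot: [0.002, -3.136, 0.003]
contact_force: [-0.9, -0.1, -2.6]
opening: 0.0479
grip_force: 42.6
```

Emit:
carry_out(rows=[[0, 0, 0, 0, 0, 0.02, 1], [0, 0, 0, 0, 0, 0.035, 1], [0, 0, 0, 0, 0, 0.045, 1], [0, 0, 0, 0, 0, 0.05, 1], [0, 0, 0, 0, 0, 0.05, 1]])

```text
t: 6.05
tool_pos: [0.4905, 0.2625, 0.029]
tool_rot: [-0.002, 3.14, 0.001]
contact_force: [-0.5, -0.0, -1.6]
opening: 0.0475
grip_force: 42.6
```

Emit:
carry_out(rows=[[0, 0, 0, 0, 0, 0.007, 1], [0, 0, 0, 0, 0, 0.013, 1], [0, 0, 0, 0, 0, 0.018, 1], [0, 0, 0, 0, 0, 0.018, 1]])

```text
t: 6.45
tool_pos: [0.4903, 0.2625, 0.024]
tool_rot: [-0.002, 3.141, -0.0]
contact_force: [-2.5, -1.9, 4.5]
opening: 0.0477
grip_force: 43.2
```

Emit:
carry_out(rows=[[0, 0, 0, 0, 0, 0, -1], [0, 0, 0, 0, 0, 0, -1], [0, 0, 0, 0, 0, 0, -1], [0, 0, 0, 0, 0, 0, -1], [0, 0, 0, 0, 0, 0, -1]])

```text
t: 6.95
tool_pos: [0.4899, 0.2624, 0.0227]
tool_rot: [0.002, -3.142, 0.0]
contact_force: [-0.5, 0.2, 0.2]
opening: 0.085
grip_force: 0.0
```

Emit:
carry_out(rows=[[0, 0, 0, 0, 0, -0.05, -1], [0, 0, 0, 0, 0, -0.15, -1], [0, 0, 0, 0, 0, -0.3, -1], [0, 0, 0, 0, 0, -0.45, -1], [0, 0, 0, 0, 0, -0.6, -1]])

```text
t: 7.45
tool_pos: [0.4897, 0.2623, 0.2058]
tool_rot: [-0.002, 3.141, 0.001]
contact_force: [0.9, -0.7, 0.5]
opening: 0.0857
grip_force: 0.0
```

Run:
```python
from h import *
d=snap('wrist','w2')
o=get_obs();print(o['t'],o['tool_pos'],o['opening'])
plan([((.485,.02,.2),170),((.466,-.22,.2),161),((.466,-.267,.2),161)])
s=snap('scene','s2');cv2.imwrite('pics/c2.png',np.hstack([d['img'][::2,::2],cv2.resize(s['img'][170:290,190:350],None,fx=2,fy=2)]))
```

```text
7.5 [0.49386626 0.26396102 0.21575691] 0.0852835464689821
(0.485, 0.02, 0.2) 170 [0.0022, 0.0046, 0.056, 0.0313, -0.8134, 0.0475] n>= 5
(0.466, -0.22, 0.2) 161 [0.0, 0.0, 0.05, -0.0765, -0.7988, 0.0] n>= 5
(0.466, -0.267, 0.2) 161 [0.0, 0.0, 0.0, -0.051, -0.1481, 0.0] n>= 1
```

View pics/c2.png

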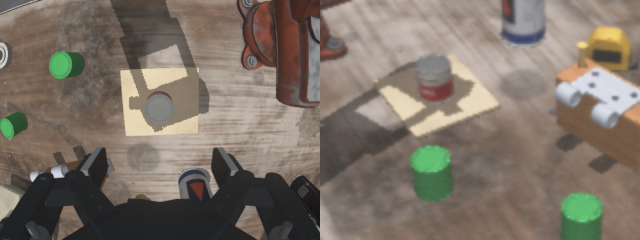

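The tin stands upright on the board, at (435,77) in the scene half of the crop. Next is the rail.

Emit:
carry_out(rows=[[0, 0, 0.056, 0.02, -0.81, 0, -1], [0, 0, 0.056, 0.02, -0.81, 0, -1], [0, 0, 0.056, 0.02, -0.81, 0, -1], [0, 0, 0.056, 0.02, -0.81, 0, -1], [0, 0, 0.056, 0.02, -0.81, 0, -1]])

```text
t: 8.05
tool_pos: [0.4838, 0.0173, 0.2036]
tool_rot: [0.275, 3.128, -0.0]
contact_force: [0.9, -0.6, -0.5]
opening: 0.0851
grip_force: 0.0
```

Emit:
carry_out(rows=[[0, 0, 0.05, -0.077, -0.8, 0, -1], [0, 0, 0.05, -0.077, -0.8, 0, -1], [0, 0, 0.05, -0.077, -0.8, 0, -1], [0, 0, 0.05, -0.077, -0.8, 0, -1], [0, 0, 0.05, -0.077, -0.8, 0, -1]])

```text
t: 8.55
tool_pos: [0.4645, -0.2235, 0.2037]
tool_rot: [0.521, 3.097, -0.001]
contact_force: [0.7, 0.8, -0.1]
opening: 0.0851
grip_force: 0.0
```

Emit:
carry_out(rows=[[0, 0, 0, -0.05, -0.15, 0, -1], [0, 0, 0, -0.05, -0.15, 0, -1], [0, 0, 0, -0.05, -0.15, 0, -1]])

```text
t: 8.85
tool_pos: [0.4644, -0.2692, 0.2031]
tool_rot: [0.522, 3.098, 0.001]
contact_force: [-1.0, 0.5, -0.0]
opening: 0.0853
grip_force: 0.0
```

Run:
```python
from h import *
d=snap('wrist','w3')
o=get_obs();print(o['t'],o['tool_pos'],o['tool_rot'])
C=np.array([.466,-.267]);y=np.radians(-19.2);x=np.array([np.cos(y),np.sin(y)]);n=np.array([-x[1],x[0]])
for a,b,z in((-.06,.022,.046),(-.06,-.022,.046),(.06,.022,.046),(.06,-.022,.046),(.08,0,.0615),(.08,.015,.048),(.08,-.015,.048)):
  print((a,b,z),np.round(proj(d,(*(C+a*x+b*n),z),1),1))
cv2.imwrite('pics/c3.png',cv2.resize(d['img'][130:380,180:460],None,fx=2.2,fy=2.2,interpolation=2))
```

```text
8.9 [ 0.46454394 -0.26827538  0.20301597] [-5.19758724e-01 -3.09829500e+00 -7.18323754e-04]
(-0.06, 0.022, 0.046) [348.8 144.7]
(-0.06, -0.022, 0.046) [293.9 144.6]
(0.06, 0.022, 0.046) [345.8 283.3]
(0.06, -0.022, 0.046) [295.9 283.2]
(0.08, 0, 0.0615) [320.9 311.6]
(0.08, 0.015, 0.048) [337.5 304.5]
(0.08, -0.015, 0.048) [304.1 304.5]
```

View pics/c3.png

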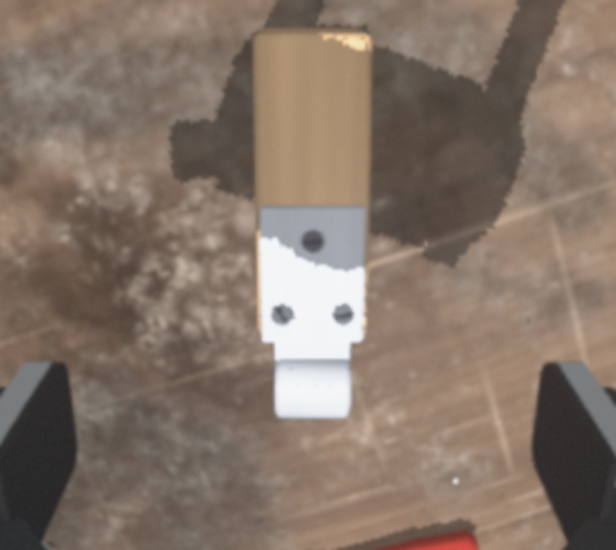

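The rail's near-end corners are at wrist (295,145) and (349,145), within about 1 mm of prediction. I grip it 8 mm toward the knuckle.

Emit:
carry_out(rows=[[0, 0, 0, -0.03, 0.009, 0.15, -1], [0, 0, 0, -0.03, 0.009, 0.3, -1], [0, 0, 0, -0.03, 0.009, 0.45, -1], [0, 0, 0, -0.03, 0.009, 0.55, -1], [0, 0, 0, -0.03, 0.009, 0.58, -1]])

```text
t: 9.4
tool_pos: [0.4717, -0.2652, 0.0248]
tool_rot: [-0.514, -3.092, -0.006]
contact_force: [-0.4, -0.5, -0.1]
opening: 0.0855
grip_force: 0.0
```

Emit:
carry_out(rows=[[0, 0, 0, 0, 0, 0.02, -1], [0, 0, 0, 0, 0, 0.035, -1], [0, 0, 0, 0, 0, 0.04, -1], [0, 0, 0, 0, 0, 0.04, -1]])

```text
t: 9.8
tool_pos: [0.475, -0.2694, 0.0183]
tool_rot: [0.518, 3.096, -0.002]
contact_force: [0.4, 0.1, 0.0]
opening: 0.0856
grip_force: 0.0
```

Emit:
carry_out(rows=[[0, 0, 0, 0, 0, 0, 1], [0, 0, 0, 0, 0, 0, 1], [0, 0, 0, 0, 0, 0, 1], [0, 0, 0, 0, 0, 0, 1], [0, 0, 0, 0, 0, 0, 1]], force=80)

```text
t: 10.3
tool_pos: [0.4746, -0.2694, 0.0176]
tool_rot: [0.519, 3.097, -0.001]
contact_force: [0.2, -0.5, 4.1]
opening: 0.0428
grip_force: 83.7
```

Emit:
carry_out(rows=[[0, 0, 0, 0, 0, 0, 1], [0, 0, 0, 0, 0, 0, 1], [0, 0, 0, 0, 0, 0, 1], [0, 0, 0, 0, 0, 0, 1], [0, 0, 0, 0, 0, 0, 1]])

```text
t: 10.8
tool_pos: [0.4746, -0.2694, 0.0176]
tool_rot: [0.519, 3.097, -0.001]
contact_force: [-0.3, -0.8, 6.1]
opening: 0.0427
grip_force: 83.7
```

Run:
```python
from h import *
o=get_obs();print(o['t'],o['tool_pos'],o['tool_rot'],o['opening'],o['grip_force'],o['contact_force'],Ro.from_rotvec(o['tool_rot']).as_matrix().round(4))
```

```text
10.8 [ 0.47460897 -0.26937549  0.01757347] [ 5.18710122e-01  3.09725403e+00 -1.46816652e-03] 0.04272472789417882 83.74126195907593 [-0.29187551 -0.75948401  6.11225024] [[-9.454e-01  3.258e-01  1.000e-03]
 [ 3.258e-01  9.454e-01 -1.100e-03]
 [-1.300e-03 -7.000e-04 -1.000e+00]]
```

Emit:
carry_out(rows=[[0, 0, 0, 0, 0, -0.03, 1], [0, 0, 0, 0, 0, -0.1, 1], [0, 0, 0, 0, 0, -0.2, 1], [0, 0, 0, 0, 0, -0.3, 1], [0, 0, 0, 0, 0, -0.4, 1]])

```text
t: 11.3
tool_pos: [0.4728, -0.2676, 0.1361]
tool_rot: [-0.518, -3.095, -0.003]
contact_force: [0.8, 0.2, -4.1]
opening: 0.0428
grip_force: 82.8
```

Emit:
carry_out(rows=[[0, 0, 0, 0, 0, 0, 1], [0, 0, 0, 0, 0, 0, 1]])

```text
t: 11.5
tool_pos: [0.4735, -0.2683, 0.1357]
tool_rot: [-0.519, -3.097, -0.001]
contact_force: [-0.9, -0.3, -5.8]
opening: 0.0428
grip_force: 83.1
```

Run:
```python
from h import *
o=get_obs();print(o['t'],o['tool_pos'],o['tool_rot'],o['opening'],o['contact_force'])
d=snap('wrist','w4');cv2.imwrite('pics/c4.png',cv2.resize(d['img'][130:430,140:500],None,fx=2,fy=2,interpolation=2))
plan([((.478,-.08,.14),180),((.4823,.0106,.14),196.6)])
```

```text
11.5 [ 0.47352008 -0.26825419  0.13568621] [-5.18696817e-01 -3.09736494e+00 -1.20826202e-03] 0.042819562092202536 [-0.94984091 -0.28333515 -5.81914153]
(0.478, -0.08, 0.14) 180 [0.0006, -0.0011, -0.1057, 0.1876, 0.5974, -0.0174] n>= 4
(0.4823, 0.0106, 0.14) 196.6 [-0.0, 0.0, -0.0922, -0.0143, 0.302, 0.0] n>= 2
```

View pics/c4.png

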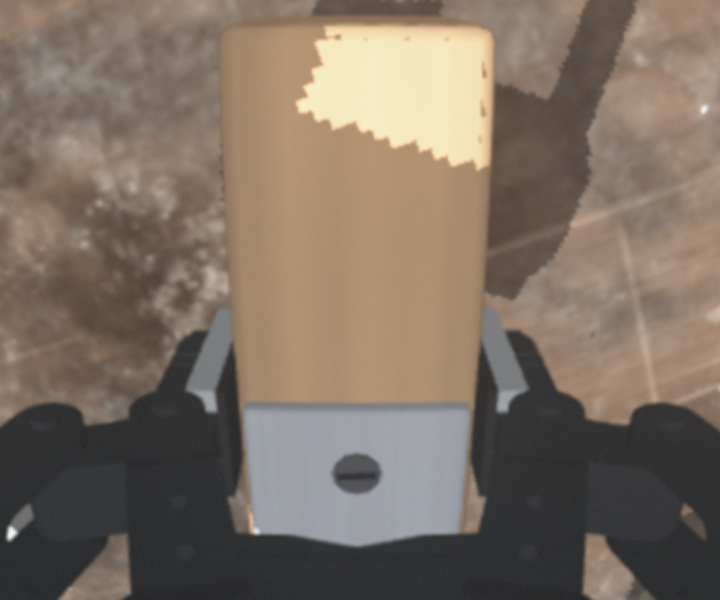

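Run:
```python
from h import *
d=dict(np.load('pics/w4.npz'));R=Ro.from_rotvec([-5.18696817e-01,-3.09736494,-1.208e-03]);p=np.array([.47352,-.26825,.13569])
L=[R.inv().apply(at(d,u,v,.1641,1)-p) for u,v in((250.5,144.5),(386.5,144.5),(253+.0,330),(383,330))]
print(np.round(L,4),'width',np.linalg.norm(L[0]-L[1]))
```

```text
[[ 0.0677 -0.0209 -0.0283]
 [ 0.0677  0.0212 -0.0283]
 [ 0.0028 -0.0234 -0.0284]
 [ 0.0028  0.0234 -0.0284]] width 0.042052957884800214
```

Emit:
carry_out(rows=[[0, 0, -0.03, 0.05, 0.15, -0.005, 1], [0, 0, -0.055, 0.09, 0.3, -0.01, 1], [0, 0, -0.08, 0.14, 0.45, -0.015, 1], [0, 0, -0.106, 0.188, 0.597, -0.017, 1], [0, 0, -0.106, 0.188, 0.597, -0.017, 1]])

```text
t: 12.05
tool_pos: [0.4768, -0.0758, 0.1383]
tool_rot: [0.013, -3.136, -0.007]
contact_force: [-0.1, -1.4, -4.2]
opening: 0.0426
grip_force: 83.8
```

Emit:
carry_out(rows=[[0, 0, -0.03, -0.005, 0.1, 0, 1], [0, 0, -0.06, -0.01, 0.2, 0, 1], [0, 0, -0.092, -0.014, 0.302, 0, 1], [0, 0, -0.092, -0.014, 0.302, 0, 1], [0, 0, -0.092, -0.014, 0.302, 0, 1]])

```text
t: 12.55
tool_pos: [0.4819, 0.0096, 0.1395]
tool_rot: [0.454, -3.105, -0.001]
contact_force: [-0.1, -0.3, -3.3]
opening: 0.0428
grip_force: 84.1
```

Run:
```python
from h import *
o=get_obs();print(o['t'],o['tool_pos'],o['tool_rot'],o['opening'],o['contact_force'])
plan([((.4823,.0106,.0566),196.57)])
```

```text
12.55 [0.48187873 0.00962444 0.13953925] [ 4.53781096e-01 -3.10452559e+00 -8.49381747e-04] 0.04277931228812697 [-0.14288411 -0.33242871 -3.30048942]
(0.4823, 0.0106, 0.0566) 196.57 [0.0004, -0.0013, 0.0003, -0.0034, 0.0024, 0.2765] n>= 2
```

Emit:
carry_out(rows=[[0, 0, 0, 0, 0, 0.08, 1], [0, 0, 0, 0, 0, 0.16, 1], [0, 0, 0, 0, 0, 0.24, 1], [0, 0, 0, -0.003, 0.002, 0.277, 1], [0, 0, 0, -0.003, 0.002, 0.277, 1]])

```text
t: 13.05
tool_pos: [0.4819, 0.0097, 0.0561]
tool_rot: [0.451, -3.104, -0.002]
contact_force: [-0.1, 0.2, -3.6]
opening: 0.0428
grip_force: 83.9
```

Emit:
carry_out(rows=[[0, 0, 0, 0, 0, 0, 1], [0, 0, 0, 0, 0, 0, 1]])

```text
t: 13.25
tool_pos: [0.4852, 0.0099, 0.0603]
tool_rot: [-0.453, 3.106, -0.001]
contact_force: [-0.0, -0.5, -3.5]
opening: 0.043
grip_force: 84.0
```

Run:
```python
from h import *
o=get_obs();print(o['t'],o['tool_pos'],o['tool_rot'],o['contact_force'])
s=snap('scene','s5');t=snap('top','t5')
a=np.radians(16.57);x=np.array([np.cos(a),np.sin(a),0]);n=np.array([-x[1],x[0],0])
H=np.array([.608,.048,.087]);Q=o['tool_pos']+.0711*x;Q[2]=o['tool_pos'][2]+.0304
print('rail hole est rel (x,y,z jamb):',(Q-H)@x,(Q-H)@n,Q[2]-H[2])
for nm,d in(('s',s),('t',t)):
  print(nm,'hole R end',np.round(proj(d,Q-.015*n),1),'L end',np.round(proj(d,Q+.015*n),1),'jamb R outer',np.round(proj(d,H-.0445*n),1),'R inner top',np.round(proj(d,H-.0185*n+[0,0,.0135]),1),'L outer',np.round(proj(d,H+.0445*n),1))
S=cv2.resize(s['img'][180:280,240:380],None,fx=5.7,fy=5.7,interpolation=2)
cv2.imwrite('pics/c5.png',S)
T=cv2.resize(t['img'][160:270,240:350],None,fx=5,fy=5,interpolation=2);cv2.imwrite('pics/c5t.png',T)
```

```text
13.25 [0.48518157 0.00990468 0.06033371] [-4.53061936e-01  3.10610729e+00 -1.32079255e-03] [-1.88366960e-03 -5.37660751e-01 -3.45762660e+00]
rail hole est rel (x,y,z jamb): -0.057482305107230444 -0.0014871306867650733 0.003733710037969906
s hole R end [310.6 234.7] L end [301.9 229.4] jamb R outer [334.7 230. ] R inner top [327.1 221.3] L outer [309.2 215. ]
t hole R end [307.2 233.2] L end [293.4 236.9] jamb R outer [312.8 203.8] R inner top [300.8 206.2] L outer [272.4 214.8]
```

View pics/c5.png

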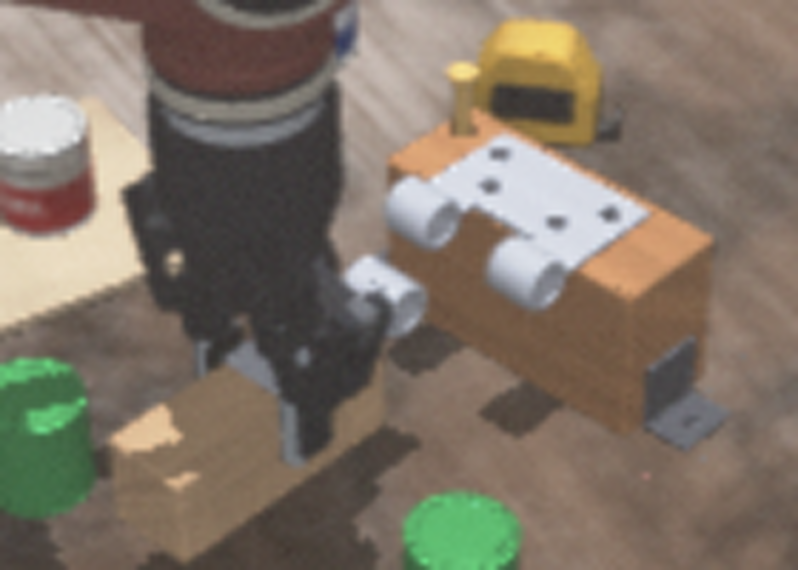

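```bash
cat >> h.py <<'E'
def rel():
    o=get_obs();a=np.radians(16.57);x=np.array([np.cos(a),np.sin(a),0]);n=np.array([-x[1],x[0],0])
    H=np.array([.608,.048,.087]);Q=o['tool_pos']+.0711*x;Q[2]=o['tool_pos'][2]+.0304
    print(o['t'],'rel mm',np.round([(Q-H)@x*1e3,(Q-H)@n*1e3,(Q[2]-H[2])*1e3],1),'F',o['contact_force'].round(1),'T',o['wrist_torque'].round(2))
    plan([(H-.0711*x-[0,0,.0304],196.57)])
E
python3 -c "from h import *;rel()"
```

```text
13.35 rel mm [-57.5  -1.3   3.7] F [-0.2 -0.1 -4. ] T [ 0.02 -0.05 -0.01]
[0.53985264 0.02772324 0.0566    ] 196.57 [-0.0004, 0.0008, 0.0002, -0.1917, 0.0041, 0.0129] n>= 2
```

Emit:
carry_out(rows=[[0, 0, 0, -0.03, 0.005, 0.012, 1], [0, 0, 0, -0.06, 0.005, 0.012, 1], [0, 0, 0, -0.09, 0.005, 0.012, 1], [0, 0, 0, -0.09, 0.005, 0.012, 1], [0, 0, 0, -0.09, 0.005, 0.012, 1]])

```text
t: 13.85
tool_pos: [0.5096, 0.0196, 0.0552]
tool_rot: [0.455, -3.108, 0.0]
contact_force: [0.7, 0.6, -3.6]
opening: 0.0425
grip_force: 84.1
```

Emit:
carry_out(rows=[[0, 0, 0, 0, 0, 0, 1], [0, 0, 0, 0, 0, 0, 1], [0, 0, 0, 0, 0, 0, 1], [0, 0, 0, 0, 0, 0, 1]])

```text
t: 14.25
tool_pos: [0.5092, 0.0194, 0.0552]
tool_rot: [-0.454, 3.109, -0.0]
contact_force: [-0.5, 0.1, -3.7]
opening: 0.0425
grip_force: 84.1
```

```bash
python3 -c "from h import *;rel()"
```

```text
14.25 rel mm [-31.7   0.8  -1.4] F [-0.5  0.1 -3.7] T [ 0.04  0.05 -0.03]
[0.53985264 0.02772324 0.0566    ] 196.57 [-0.0, 0.0, 0.0003, -0.1057, -0.0027, -0.0046] n>= 1
```

Run:
```python
from h import *
s=snap('scene','s6');t=snap('top','t6')
S=cv2.resize(s['img'][195:255,285:355],None,fx=6,fy=6,interpolation=2)
T=cv2.resize(t['img'][185:245,260:325],None,fx=6,fy=6,interpolation=2)
cv2.imwrite('pics/c6.png',np.hstack([S,T]))
```

```text
(no output)
```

View pics/c6.png

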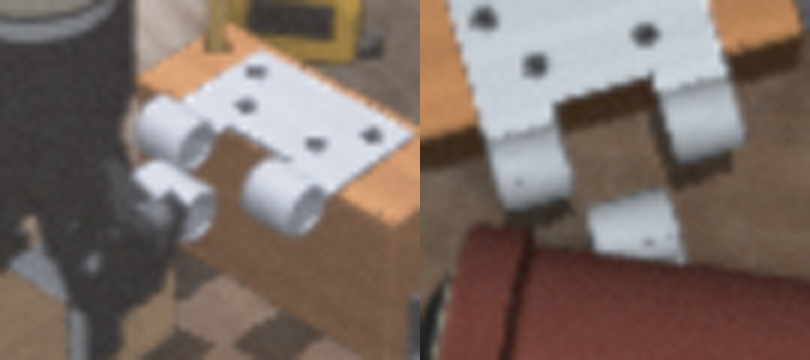

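The scene half shows the rail's knuckle end at about (198,209) and the right jamb knuckle's end at (308,208). The top half shows the rail's knuckle (589–667, ~200) facing the gap, about 0.8 mm too far left, which agrees with the arm reading.

Run:
```python
from h import *
s=dict(np.load('pics/s6.npz'));t=dict(np.load('pics/t6.npz'))
a=np.radians(16.57);x=np.array([np.cos(a),np.sin(a),0]);n=np.array([-x[1],x[0],0]);H=np.array([.608,.048,.087]);z=np.array([0,0,1.])
Q=H-.0317*x+.0008*n-.0014*z
print('jamb',np.round(proj(s,H-.0445*n),1),'seen 336.3 229.7','rail',np.round(proj(s,Q-.015*n),1),'seen 318 229.9')
for v in(x,n,z):print('px per mm',(np.array(proj(s,Q+.001*v))-proj(s,Q)).round(2))
# top: front silhouette corners of rail knuckle and jamb knuckle tips
print([np.round(proj(t,Q+.0135*x+sg*.015*n),1) for sg in(1,-1)],'seen',(260+(589-420)/6,185+210/6),(260+(667-420)/6,185+190/6))
print([np.round(proj(t,H-.0135*x+y*n),1) for y in(.0445,.0185,-.0185,-.0445)],'seen',[(260+(u-420)/6,185+v/6) for u,v in((508,210),(574,198),(677,166),(745,143))])
```

```text
jamb [334.7 230. ] seen 336.3 229.7 rail [317.2 231. ] seen 318 229.9
px per mm [ 0.28 -0.18]
px per mm [-0.29 -0.17]
px per mm [-0.   -0.31]
[array([287.7, 219.5]), array([301.3, 215.8])] seen (288.1666666666667, 220.0) (301.1666666666667, 216.66666666666666)
[array([274. , 220.9]), array([285.8, 217.7]), array([302.7, 213.1]), array([314.5, 209.9])] seen [(274.6666666666667, 220.0), (285.6666666666667, 218.0), (302.8333333333333, 212.66666666666666), (314.1666666666667, 208.83333333333334)]
```

```bash
cat > tm.py <<'E'
from h import *
a=np.radians(16.57);x=np.array([np.cos(a),np.sin(a),0]);n=np.array([-x[1],x[0],0]);H=np.array([.608,.048,.087]);z=np.array([0,0,1.])
def run(f,guess,U=10):
    s=dict(np.load(f));g=cv2.resize(s['img'].min(2).astype(np.float32),None,fx=U,fy=U,interpolation=cv2.INTER_CUBIC)
    c0=np.array(proj(s,H-.0445*n));T=g[int((c0[1]-6)*U):int((c0[1]+7)*U),int((c0[0]-3)*U):int((c0[0]+6)*U)]
    for nm,P in(('Ljamb',H+.0185*n),('rail',guess-.015*n)):
        c=np.array(proj(s,P));m=5
        W=g[int((c[1]-6-m)*U):int((c[1]+7+m)*U),int((c[0]-3-m)*U):int((c[0]+6+m)*U)]
        r=cv2.matchTemplate(W,T,cv2.TM_CCOEFF_NORMED);_,v,_,l=cv2.minMaxLoc(r)
        e=np.array(l)/U-m;J=np.array([(np.array(proj(s,P+.001*k))-c) for k in(x,z)]).T
        print(f,nm,'score %.2f'%v,'px err',e.round(2),'x,z mm',np.linalg.solve(J,e).round(1))
E
python3 - <<'E'
from tm import *
run('pics/s5.npz',H-.0575*x-.0013*n+.0037*z)
run('pics/s6.npz',H-.0317*x+.0008*n-.0014*z)
E
```

```text
pics/s5.npz Ljamb score 1.00 px err [-0.2  0.2] x,z mm [-0.7 -0.2]
pics/s5.npz rail score 0.72 px err [-0.4  0.4] x,z mm [-1.4 -0.4]
pics/s6.npz Ljamb score 0.84 px err [ 1.2 -1.4] x,z mm [4.5 2. ]
pics/s6.npz rail score 0.70 px err [-5.  -0.4] x,z mm [-18.   12.1]
```

Template matching on the earlier scene picture confirms the height to about 0.5 mm and puts the rail 1–1.5 mm short in x. I insert slowly.

Emit:
carry_out(rows=[[0, 0, 0, 0, -0.003, -0.005, 1], [0, 0, 0, -0.015, -0.003, -0.005, 1], [0, 0, 0, -0.03, -0.003, -0.005, 1], [0, 0, 0, -0.045, -0.003, -0.005, 1], [0, 0, 0, -0.06, -0.003, -0.005, 1]])

```text
t: 14.85
tool_pos: [0.5273, 0.0239, 0.0567]
tool_rot: [0.454, -3.109, 0.0]
contact_force: [-0.3, -0.6, -3.6]
opening: 0.0429
grip_force: 84.1
```

Emit:
carry_out(rows=[[0, 0, 0, -0.015, 0, 0, 1], [0, 0, 0, -0.03, 0, 0, 1], [0, 0, 0, -0.04, 0, 0, 1], [0, 0, 0, -0.045, 0, 0, 1], [0, 0, 0, -0.045, 0, 0, 1]])

```text
t: 15.35
tool_pos: [0.54, 0.0277, 0.0567]
tool_rot: [0.454, -3.109, 0.0]
contact_force: [-0.1, -0.6, -3.3]
opening: 0.0428
grip_force: 84.1
```

Emit:
carry_out(rows=[[0, 0, 0, 0, 0, 0, 1], [0, 0, 0, 0, 0, 0, 1], [0, 0, 0, 0, 0, 0, 1]])

```text
t: 15.65
tool_pos: [0.5396, 0.0276, 0.0567]
tool_rot: [0.454, -3.108, 0.0]
contact_force: [0.6, -0.5, -3.8]
opening: 0.0429
grip_force: 84.1
```

```bash
python3 -c "from h import *;rel()"
```

```text
15.65 rel mm [-0.2 -0.1  0.1] F [ 0.6 -0.5 -3.8] T [-0.06 -0.05 -0.01]
[0.53985264 0.02772324 0.0566    ] 196.57 [-0.0, -0.0, 0.0003, -0.0008, 0.0002, 0.0002] n>= 1
```

Forces are unchanged, so there is no contact. I use the last picture to check the fit.

Run:
```python
from h import *
s=snap('scene','s7');t=snap('top','t7')
S=cv2.resize(s['img'][200:245,300:350],None,fx=8,fy=8,interpolation=cv2.INTER_CUBIC)
T=cv2.resize(t['img'][180:225,265:315],None,fx=8,fy=8,interpolation=cv2.INTER_CUBIC)
cv2.imwrite('pics/c7.png',np.hstack([S,T]))
```

```text
(no output)
```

View pics/c7.png

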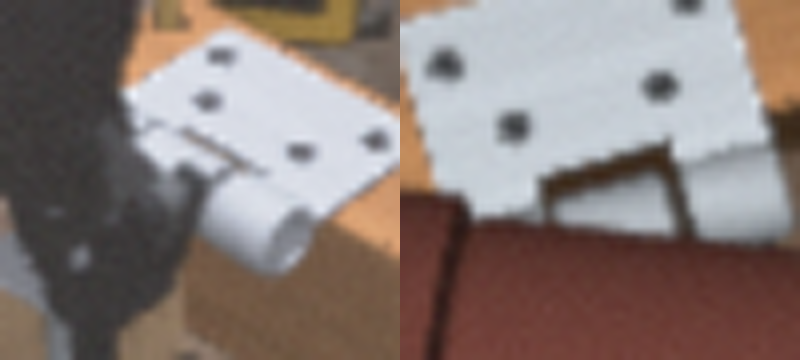

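```bash
python3 - <<'E'
from tm import *
t=dict(np.load('pics/t7.npz'))
f=lambda u,v,k,x0,y0,h:((at(t,x0+(u+.5)/k-.5,y0+(v+.5)/k-.5,h)-H)@x*1e3).round(1)
print('leaf edge',f(606-400,164,8,265,180,.088),'rail barrel back',f(611-400,192,8,265,180,.087))
print('c6: leaf edge',f(604-420,89,6,260,185,.088),'tips',[f(u-420,v,6,260,185,.087) for u,v in((540,205),(712,155))],'rail back',f(628-420,200,6,260,185,.087))
E
python3 -c "from h import *;rel()"
```

```text
leaf edge 20.1 rail barrel back 12.7
c6: leaf edge 21.5 tips [np.float64(-12.2), np.float64(-11.2)] rail back -18.7
15.75 rel mm [-0.2 -0.1  0.1] F [-0.7 -0.  -3.7] T [ 0.01 -0.06  0.01]
[0.53985264 0.02772324 0.0566    ] 196.57 [-0.0, -0.0, 0.0003, -0.0006, 0.0002, 0.0004] n>= 1
```

The image checks put the rail about 1.5 mm short, so I nudge it forward and let it settle.

Emit:
carry_out(rows=[[0, 0, 0, -0.003, 0, 0, 1], [0, 0, 0, -0.005, 0, 0, 1], [0, 0, 0, -0.005, 0, 0, 1], [0, 0, 0, -0.005, 0, 0, 1], [0, 0, 0, -0.005, 0, 0, 1]])

```text
t: 16.25
tool_pos: [0.5412, 0.0281, 0.0567]
tool_rot: [0.454, -3.109, 0.0]
contact_force: [-0.1, -1.3, -2.9]
opening: 0.0428
grip_force: 84.1
```

Emit:
carry_out(rows=[[0, 0, 0, 0, 0, 0, 1], [0, 0, 0, 0, 0, 0, 1], [0, 0, 0, 0, 0, 0, 1], [0, 0, 0, 0, 0, 0, 1], [0, 0, 0, 0, 0, 0, 1]])

```text
t: 16.75
tool_pos: [0.5412, 0.028, 0.0567]
tool_rot: [0.454, -3.109, 0.0]
contact_force: [0.2, -0.3, -3.6]
opening: 0.0427
grip_force: 84.1
```

```bash
python3 -c "
from h import *;rel()
o=get_obs();print(np.abs(o['dq']).max(),Ro.from_rotvec(o['tool_rot']).as_matrix().round(4)[:,2])"
```

```text
16.75 rel mm [ 1.4 -0.1  0.1] F [ 0.2 -0.3 -3.6] T [-0.    0.03 -0.02]
[0.53985264 0.02772324 0.0566    ] 196.57 [-0.0, -0.0, 0.0003, 0.0047, 0.0003, 0.0003] n>= 1
0.001117566817919411 [-0. -0. -1.]
```

```bash
python3 -c "
from station import finish_job;print(finish_job())"
```

```text
the job is handed in; nothing more can be done
None
```

The job is handed in: the tin stands upright on the board, and the gripper holds the rail level and still with its knuckle in the jamb gap. My measurements put the holes within about 2 mm of each other, the height resting on an earlier picture and arm readings. The force readings show no contact with the block.

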